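# Post the snack-box lid into the lid-returns box

## Robot

A 6-joint arm with a two-finger parallel gripper is mounted at the origin on the work surface. World frame = base frame: x ahead of the robot, y to its left, z up, the work surface at z = 0. Lengths are in m, angles in degrees, forces in N, time in s.
With the tool pointing down it reaches from about 0.4 to 0.825 m from the base axis. Payload 7 kg.
Tool frame: the origin (TCP) lies on the front face of the gripper's body, between the roots of the fingers; the fingertips stand 66 mm ahead of it and the grasp point (between the pads) lies 47 mm ahead of it; z points along the fingers, y is the line along which they close (so a half turn about z gives the same grasp; the last joint's range is limited). The gripper opens to 88 mm and grips with 3 to 60 N. Pads are 19 mm wide; open, the fingers measure 130 mm over their backs; the gripper's body (78 mm by 193 mm) begins 47 mm behind the grasp point.
Start: joints at [80.735, 20.546, 0.682, 0, -70.136, -16.507], TCP at [0.293, 0.608, 0.292] pointing down, gripper open.
Joint ranges: [-176.03, 176.03], [-82.01, 121.73], [-58.28, 71.71], [-173.87, 95.51], [-174.79, -0.11], [-173.66, 173.66]. Speed limits (degrees/s): [136.94, 136.94, 172.46, 180, 180, 180].

## Interface

Orientations are given as [roll, pitch, yaw] about the fixed x, y, z axes, in that order (R = Rz(yaw) Ry(pitch) Rx(roll)).
In Python, from plant import ctrl gives the robot as it stands.
- The arm moves only by the tool send_rows, never from a script. Its argument "deltas" is a list of rows, each a list of 2 entries, a list of its own where there are three numbers: the shift along the tool's x, y, z each as a share of 800 mm, from -1 to 1, then the turn about the tool's z as a share of 90 degrees, from -1 to 1. A call has exactly 5 rows; each row is the pose to reach, as a shift and turn from the pose commanded when the call began, along the tool's axes at that moment; what a row does not reach only later rows make up. A row lasts 1/12 s, in which the tool goes at most 41.7 mm and 7.16 degrees, less where a joint would pass 70% of its speed; a pose out of reach is approached as far as the arm can. A call with a number of a shift or a turn outside -1 to 1 is refused whole. A call with a gripper value outside its range is refused whole. "gripper" is the opening, from 0 (shut) to 1 (fully open), set as the call begins (left out, the last holds). The fingers move at their own pace and stop on an object; the grip force is fixed at half the most. Time passes only in rows, so rows that repeat a pose let the fingers close, or fill a call up. It gives the time, the measured TCP pose, the force, the opening and the grip force at its end, in the units of the state.
- ctrl.get_obs(): the state, without advancing time (a new reading comes with each control period).
- ctrl.snapshot(name): name is "scene" or "top" or "wrist"; returns a dict with "color" (480x640x3 uint8, red, green, blue), "vertical_fov" (degrees; the focal length in pixels is half the picture's height over the tangent of half this angle, whatever the lens; pixels are square), "cx", "cy" (the principal point, pixels), "rvec" (rotation vector, rad) and "tvec" (3), from world to camera coordinates, as OpenCV has them. Camera axes: x right, y down, z forward; pixel columns grow to the right and rows downward; lengths in m; the calibration is good to about 2 mm. The wrist camera is an equidistant fisheye: a pixel r from the principal point sees the ray r / f radians off the axis. A picture is of the moment at which its call begins. There is no depth.
- ctrl.close_job(): hands the job in; it is judged then, once.
Trained networks look in a picture, given as the dict that the camera call returned (one of the last four; its "shot" number tells which), for a name from the list of things; names that differ only in an ending like _2 or _b are one class to them, and where a whole thing is asked for, a point or a joint stands for the part that bears it (a point fixed in the world has none). Each returns a list of dicts, best first, with "conf" (0 to 1); they miss things now and then, are a little off and sometimes report something else, mostly with a low value. They report only what shows in the picture. A call takes as long as a camera call.
- ctrl.boxes_of(picture, thing): "xy" ([column, row] as shares, 0 to 1, of the picture: columns of its width, rows of its height, amid what is visible of it).
- ctrl.cut_out(picture, thing): "pixels" (480x640 bool, what is visible of it) and "xy" ([column, row] as shares, 0 to 1, of the picture: columns of its width, rows of its height, amid what is visible of it).
The state is a dict: "clock": time; "joint_pos": joint angles; "qvel": joint speeds; "tau": joint torques, N m; "tool_pos": TCP position; "orientation": TCP orientation; "force": force on the tool from outside, world axes, zero at the start; "moment": the same for the moment, N m; "opening": finger opening in m; "gripper_force": force on a finger pad.
Only numpy, scipy, OpenCV 4.12 (cv2) and the standard library are available. Lean on these libraries where they do the work, as an engineer would, in place of code of your own. Each camera call takes 0.05 s, during which the arm holds its last target. There are 200 camera calls.

## Task

Take the narrow rectangular lid (the only one that fits the slot) from the drying rack in this staff kitchen and post it, upright, through the slot in the top of the steel lid-returns box: push it in by at least a third of its height while still holding it, then let go so that it drops wholly inside. Leave the round lid and the square lid standing in the rack.

Things in the scene. Friction and masses are not known exactly. Their poses are not given: they have to be found in the camera images.
- lid: Lid to post: narrow white plastic plate 72 mm wide, 110 tall, 10 thick, 70 g, upright in any one of the bamboo rack's three places (75 mm apart in a row along the lids' thickness). Origin: its middle, 75 mm above the counter. At the start x is along its width, y through its thickness, z up. Its lower 35 mm are between dowels; grip it across the thickness near the top, clear of the slot's lips.
- slot (a point): Centre of the slot in the top of the fixed steel box (170 x 140, 135 mm high, hollow, on the counter). Origin in the plane of its top, 135 mm above the counter; x along the slot, y across, z up. Slot 92 x 22 mm; lips around it rise 15 mm above the top and flare to a mouth 108 x 46 mm. The inside is 126 mm deep, so a lid let go in the slot falls in entirely.
- round_lid: A bystander: round white lid, 110 mm in diameter, 10 mm thick, standing on edge in another place of the rack. Too wide for the slot. Origin: its middle; y through its thickness at the start.
- square_lid: A bystander: square white lid, 110 x 110 mm, 10 mm thick, standing in the third place of the rack. Too wide for the slot. Origin: its middle; y through its thickness at the start.

How it is judged (in metres and radians):
On the way:
1. the narrow lid, still held, is pushed at least 25 mm down into the slot (z of lid in the frame of slot between -0.02 and 0.03 m and horizontal distance between lid and slot below 0.02 m and angle between lid's own z axis and vertical below 0.35 rad and contact force between lid and the fingers above 0.5 N), for 0.1 s.
At the end, for the whole second after the job is handed in: The narrow lid is wholly inside the returns box (its middle at least 60 mm below the slot and between the box's walls), and the round and the square lid are within 30 mm of where they stood (z of lid in the frame of slot between -0.14 and -0.06 m and x of lid in the frame of slot between -0.085 and 0.085 m and y of lid in the frame of slot between -0.07 and 0.07 m and distance of each of round_lid, square_lid from where it was at the start of the episode below 0.03 m); the robot touches nothing.
It fails at once if the round or the square lid is taken out or shifted by more than 30 mm (distance of any of round_lid, square_lid from where it was at the start of the episode above 0.03 m).
It also fails if it takes over 38 s, if anything falls off the work surface, if the arm or the gripper's body presses on something with over 40 N, if the wrist force passes 120 N, or if a joint passes its speed limit or range.

## Working session

There is one attempt and no reset: what is moved stays moved. The work goes in short steps, Python scripts to look and compute and a tool call to move; the robot and the scene stay as the last step left them, time stands still between calls to the robot, and variables do not carry over. Pictures are saved under pics/ and viewed, at most 10 in all, crops included, and the job is handed in when it is done.

Besides the shell and the picture viewer there is one more tool, called after "Call:" as a command line: name --argument value ..., lists and objects as JSON in quotes. send_rows: Moves the arm, as the interface text tells. Shift numbers are shares of 800 mm and turn numbers shares of 90 degrees, none past 1 either way. Its arguments: {"type":"object","properties":{"deltas":{"type":"array","items":{"type":"array"}},"gripper":{"type":"number"}},"required":["deltas"]}

```bash
mkdir -p pics; cat > h.py <<'E'
import numpy as np,cv2,json
from plant import ctrl
def ray(p,u,v):
    f=240/np.tan(np.radians(p["vertical_fov"])/2);R=cv2.Rodrigues(np.array(p["rvec"],float))[0];t=np.array(p["tvec"],float).ravel()
    return -R.T@t, R.T@np.array([(u-p["cx"])/f,(v-p["cy"])/f,1])
def at(p,u,v,z):
    c,d=ray(p,u,v);return c+d*(z-c[2])/d[2]
def proj(p,X):
    f=240/np.tan(np.radians(p["vertical_fov"])/2);R=cv2.Rodrigues(np.array(p["rvec"],float))[0]
    q=np.atleast_2d(X)@R.T+np.array(p["tvec"],float).ravel();return np.c_[f*q[:,0]/q[:,2]+p["cx"],f*q[:,1]/q[:,2]+p["cy"]]
E
cat > a.py <<'E'
from h import *
np.set_printoptions(precision=4,suppress=True)
for n in("scene","top"):
    p=ctrl.snapshot(n);cv2.imwrite(f"pics/{n}.png",p["color"][...,::-1])
    print(n,"cam",ray(p,320,240)[0],p["vertical_fov"])
    for t in("lid","round_lid","square_lid","slot"):
        for d in ctrl.cut_out(p,t)[:2]:
            v,u=np.nonzero(d["pixels"]);r=cv2.minAreaRect(np.c_[u,v].astype(np.float32)) if len(u) else None
            x,y=d["xy"];print(t,round(d["conf"],2),x*640,y*480,len(u),r,at(p,x*640,y*480,.135 if t=="slot" else .13))
o=ctrl.get_obs();print(o["clock"],o["tool_pos"],o["orientation"],o["opening"])
E
python3 a.py
```

```text
scene cam [ 0.8498 -0.3693  0.9545] 44.40910344418596
lid 0.55 329.91999999999996 197.904 1381 ((329.1712341308594, 200.12327575683594), (50.40119934082031, 36.662940979003906), 24.443954467773438) [0.5207 0.1162 0.13  ]
lid 0.34 366.91200000000003 142.89600000000002 1445 ((368.4306945800781, 143.7782745361328), (55.56888198852539, 31.43476104736328), 29.93151092529297) [0.5006 0.2561 0.13  ]
round_lid 0.61 368.0 142.32 1482 ((367.9886474609375, 143.83668518066406), (57.77833557128906, 31.96515464782715), 28.495635986328125) [0.5014 0.2584 0.13  ]
square_lid 0.84 347.00800000000004 171.504 2053 ((347.8503112792969, 171.3326416015625), (66.93504333496094, 38.75666046142578), 24.22774314880371) [0.5104 0.1805 0.13  ]
slot 0.61 234.68800000000002 398.688 13932 ((235.8690185546875, 398.56024169921875), (136.69703674316406, 111.39120483398438), 46.84761428833008) [ 0.6229 -0.2444  0.135 ]
top cam [0.4605 0.0376 1.0088] 51.95251839846731
lid 0.81 257.088 266.112 417 ((255.30056762695312, 265.9537353515625), (41.35955810546875, 11.100173950195312), 81.25383758544922) [0.5024 0.1352 0.13  ]
round_lid 0.96 174.784 278.784 990 ((177.3099822998047, 280.16998291015625), (57.841339111328125, 20.36467742919922), 81.8698959350586) [0.4819 0.2811 0.13  ]
square_lid 0.59 217.60000000000002 271.296 921 ((214.94998168945312, 271.6499938964844), (60.95261001586914, 17.5362491607666), 81.8698959350586) [0.4942 0.2054 0.13  ]
slot 0.87 456.192 207.21599999999998 8924 ((456.4101257324219, 206.94383239746094), (92.0122299194336, 101.06649780273438), 5.440331935882568) [ 0.6031 -0.2234  0.135 ]
0.5 [0.2935 0.6078 0.2921] [179.9974   0.0007 -25.7698] 0.08784171244476094
```

```bash
python3 - <<'E'
import cv2
a=cv2.imread("pics/top.png")[140:340,130:530]
cv2.imwrite("pics/topc.png",cv2.resize(a,(800,400),interpolation=cv2.INTER_CUBIC))
a=cv2.imread("pics/scene.png")[90:480,130:450]
cv2.imwrite("pics/scenec.png",cv2.resize(a,None,fx=1.5,fy=1.5))
E
```

```text
(no output)
```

View pics/topc.png

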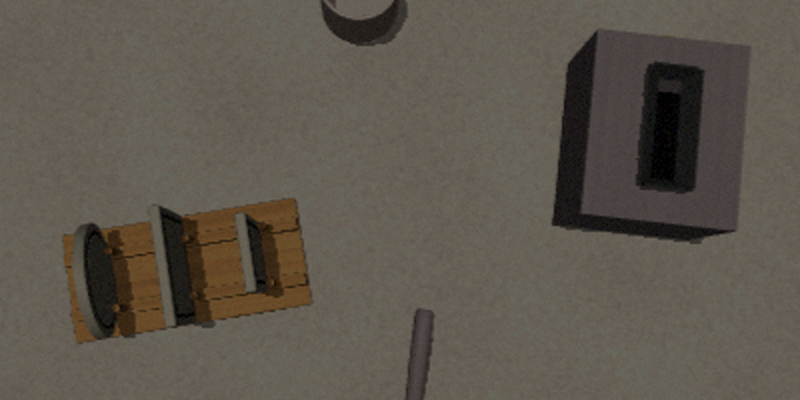

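View pics/scenec.png

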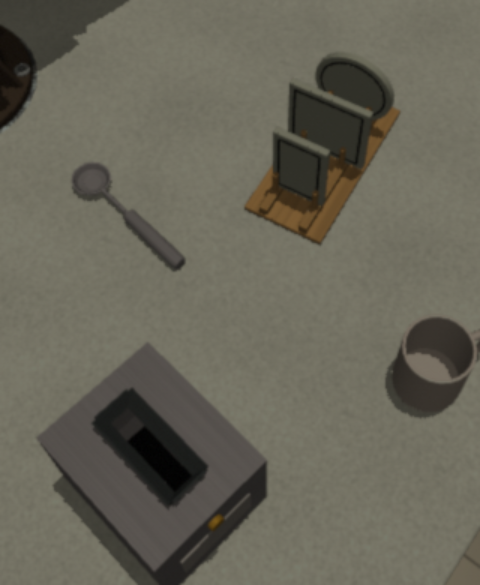

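```bash
cat > b.py <<'E'
from h import *
np.set_printoptions(precision=4,suppress=True)
p=ctrl.snapshot("top");g=cv2.cvtColor(p["color"],cv2.COLOR_RGB2GRAY).astype(np.uint8)
c=lambda u,v:(u/2+130,v/2+140)
def rect(pts,z):
    P=np.array([at(p,*c(*q),z)[:2] for q in pts]);e=lambda i,j:np.linalg.norm(P[i]-P[j]).round(4)
    d=P[0]+P[1]-P[2]-P[3];print("mid",P.mean(0),"sides",e(0,1),e(2,3),e(1,2),e(3,0),"long axis deg",np.degrees(np.arctan2(d[1],d[0])))
rect([(650,62),(704,68),(693,192),(637,186)],.15)
rect([(597,30),(750,46),(736,231),(581,213)],.135)
# box bottom/rack
d=max(ctrl.cut_out(p,"lid"),key=lambda d:d["conf"]);m=d["pixels"];
print(np.percentile(g[m],[5,25,50,75,95]))
m2=cv2.dilate(m.astype(np.uint8),np.ones((5,5)))>0
hsv=cv2.cvtColor(p["color"],cv2.COLOR_RGB2HSV)
for nm,k in(("lid",m2),("sq",cv2.dilate(max(ctrl.cut_out(p,"square_lid"),key=lambda d:d["conf"])["pixels"].astype(np.uint8),np.ones((5,5)))>0)):
    th=(k&(g>85)&(hsv[...,1]<70)).astype(np.uint8)
    n,l,s,_=cv2.connectedComponentsWithStats(th);i=1+s[1:,4].argmax();v,u=np.nonzero(l==i)
    P=np.array([at(p,a,b,.13)[:2] for a,b in zip(u,v)]);r=cv2.minAreaRect(np.float32(P*1000));print(nm,len(u),r, P.mean(0));
    x=P-P.mean(0);w,V=np.linalg.eigh(x.T@x);a=V[:,1]*np.sign(V[0,1]);print("axis deg",np.degrees(np.arctan2(a[1],a[0])))
b=p["color"][235:300,235:280,::-1];cv2.imwrite("pics/lidz.png",cv2.resize(b,None,fx=9,fy=9,interpolation=0))
E
python3 b.py
```

```text
mid [ 0.6075 -0.2358] sides 0.0484 0.0495 0.1119 0.1122 long axis deg -8.036041416875209
mid [ 0.6078 -0.236 ] sides 0.1397 0.139 0.1695 0.168 long axis deg -7.157336848644842
[16.1 27.  42.  93.  97. ]
lid 160 ((503.1675109863281, 144.17279052734375), (68.6419677734375, 7.383533477783203), 8.778423309326172) [0.503  0.1441]
axis deg 8.422499762764545
sq 304 ((494.3748779296875, 214.335205078125), (108.853759765625, 33.89865493774414), 0.5249505043029785) [0.5018 0.2178]
axis deg 4.959680533716182
```

View pics/lidz.png

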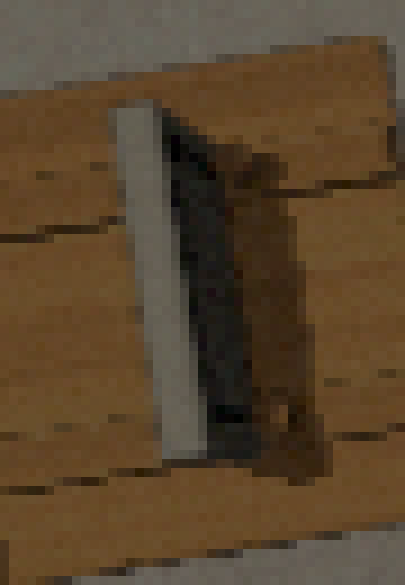

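The top view shows the narrow lid's top strip at about (253, 266), the rightmost place in the rack. The mouth of the slot is at about (466, 203), and its sides match the given sizes.

```bash
cat > m.py <<'E'
from h import *
import sys
def plan(x,y,z,yaw,n,start=None):
    "split straight move of TCP into n calls; print final row of each in tool axes/shares"
    if start is None:
        o=ctrl.get_obs();start=[*o["tool_pos"],o["orientation"][2]];print(round(o["clock"],2),np.round(o["tool_pos"],4),np.round(o["orientation"],2),round(o["opening"],4),o["gripper_force"],np.round(o["joint_pos"],0))
    s=np.array(start,float);g=np.array([x,y,z,yaw])
    for i in range(n):
        d=(g-s)/(n-i);a=np.radians(s[3]);R=np.array([[np.cos(a),np.sin(a),0],[np.sin(a),-np.cos(a),0],[0,0,-1]])
        q=np.round(np.r_[R.T@d[:3]/.8,-d[3]/90],3);s=s+np.r_[R@q[:3]*.8,-q[3]*90];print("call",i,"full",q,"fifth",np.round(q/5,4))
    return s
if __name__=="__main__": plan(*map(float,sys.argv[1:5]),int(sys.argv[5]))
E
python3 m.py .503 .1441 .292 8.5 3
```

```text
0.65 [0.2935 0.6078 0.2922] [-180.      0.    -25.77] 0.0878 0.0 [ 81.  21.   1.  -0. -70. -17.]
call 0 full [ 0.163  0.136  0.    -0.127] fifth [ 0.0326  0.0272  0.     -0.0254]
call 1 full [ 0.132  0.166  0.    -0.127] fifth [ 0.0264  0.0332  0.     -0.0254]
call 2 full [ 0.097  0.188  0.    -0.127] fifth [ 0.0194  0.0376  0.     -0.0254]
```

Call:
send_rows --deltas '[[[0.033, 0.027, 0], -0.025], [[0.065, 0.054, 0], -0.051], [[0.098, 0.082, 0], -0.076], [[0.13, 0.109, 0], -0.102], [[0.163, 0.136, 0], -0.127]]' --gripper 0.5

```text
clock: 1.07
tool_pos: [0.3639, 0.4517, 0.2923]
orientation: [-180.0, -0.0, -14.2]
force: [0.6, -0.1, -0.1]
opening: 0.06
gripper_force: 0.0
```

Call:
send_rows --deltas '[[[0.026, 0.033, 0], -0.025], [[0.053, 0.066, 0], -0.051], [[0.079, 0.1, 0], -0.076], [[0.106, 0.133, 0], -0.102], [[0.132, 0.166, 0], -0.127]]'

```text
clock: 1.48
tool_pos: [0.4334, 0.2967, 0.2925]
orientation: [-180.0, -0.0, -2.8]
force: [0.8, 0.5, -0.5]
opening: 0.0438
gripper_force: 0.0
```

Call:
send_rows --deltas '[[[0.019, 0.038, 0], -0.025], [[0.039, 0.075, 0], -0.051], [[0.058, 0.113, 0], -0.076], [[0.078, 0.15, 0], -0.102], [[0.097, 0.188, 0], -0.127]]'

```text
clock: 1.9
tool_pos: [0.5034, 0.1427, 0.2926]
orientation: [-180.0, -0.1, 8.7]
force: [0.7, -0.3, -0.2]
opening: 0.0438
gripper_force: 0.0
```

```bash
python3 m.py .503 .1441 .200 8.5 1; python3 - <<'E'
from h import *
p=ctrl.snapshot("wrist");cv2.imwrite("pics/w1.png",p["color"][...,::-1])
E
```

```text
1.9 [0.5034 0.1427 0.2926] [-1.7998e+02 -5.0000e-02  8.6500e+00] 0.0438 0.0 [ 37.   6. -18.   0. -65.  61.]
call 0 full [-0.    -0.002  0.116  0.002] fifth [-0.     -0.0004  0.0232  0.0004]
```

View pics/w1.png

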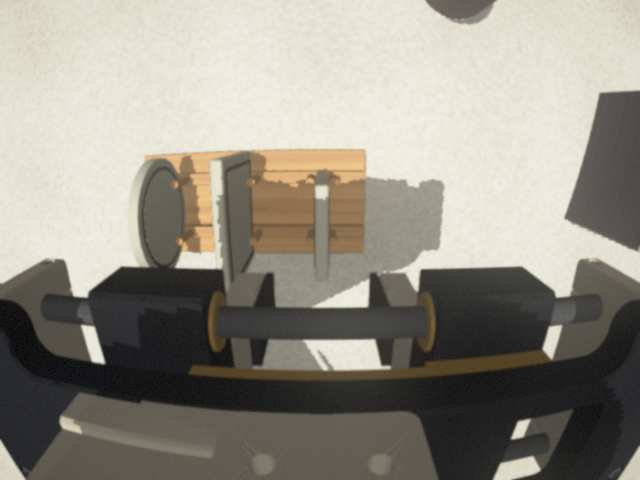

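The lid (column 322) sits centred between the fingers, whose midpoint is at about column 323, so I'm descending and then gripping.

Call:
send_rows --deltas '[[[0, 0, 0.03], 0], [[0, 0, 0.065], 0], [[0, 0, 0.1], 0], [[0, 0, 0.13], 0], [[0, 0, 0.15], 0]]'

```text
clock: 2.37
tool_pos: [0.502, 0.1436, 0.17]
orientation: [180.0, 0.1, 8.5]
force: [-0.1, 0.4, 0.1]
opening: 0.0432
gripper_force: 0.0
```

Call:
send_rows --deltas '[[[0, 0, 0.006], 0], [[0, 0, 0.012], 0], [[0, 0, 0.012], 0], [[0, 0, 0.012], 0], [[0, 0, 0.012], 0]]'

```text
clock: 2.78
tool_pos: [0.5035, 0.1446, 0.1638]
orientation: [-180.0, -0.1, 8.5]
force: [0.6, 0.1, 0.7]
opening: 0.0439
gripper_force: 0.0
```

Call:
send_rows --deltas '[[[0, 0, 0], 0], [[0, 0, 0], 0], [[0, 0, 0], 0], [[0, 0, 0], 0], [[0, 0, 0], 0]]' --gripper 0

```text
clock: 3.2
tool_pos: [0.5029, 0.1442, 0.1627]
orientation: [-180.0, -0.0, 8.5]
force: [-0.2, -0.1, -0.9]
opening: 0.0161
gripper_force: 0.0
```

Call:
send_rows --deltas '[[[0, 0, 0], 0], [[0, 0, 0], 0], [[0, 0, 0], 0], [[0, 0, 0], 0], [[0, 0, 0], 0]]'

```text
clock: 3.62
tool_pos: [0.5029, 0.1442, 0.1626]
orientation: [180.0, 0.0, 8.5]
force: [0.6, -0.6, 1.1]
opening: 0.0101
gripper_force: 30.0
```

Call:
send_rows --deltas '[[[0, 0, -0.01], 0], [[0, 0, -0.025], 0], [[0, 0, -0.05], 0], [[0, 0, -0.08], 0], [[0, 0, -0.11], 0]]'

```text
clock: 4.03
tool_pos: [0.5026, 0.144, 0.2517]
orientation: [180.0, 0.0, 8.5]
force: [0.8, 0.3, 0.0]
opening: 0.0096
gripper_force: 30.0
```

Call:
send_rows --deltas '[[[0, 0, -0.03], 0], [[0, 0, -0.06], 0], [[0, 0, -0.09], 0], [[0, 0, -0.11], 0], [[0, 0, -0.12], 0]]'

```text
clock: 4.45
tool_pos: [0.5034, 0.1443, 0.3497]
orientation: [-179.9, -0.2, 8.5]
force: [-0.3, 0.3, -0.1]
opening: 0.01
gripper_force: 30.0
```

```bash
python3 m.py .6077 -.2359 .346 -7.5 3; python3 - <<'E'
from h import *
p=ctrl.snapshot("scene");cv2.imwrite("pics/s2.png",p["color"][60:480,130:530,::-1])
E
```

```text
4.45 [0.5034 0.1443 0.3497] [-179.92   -0.22    8.53] 0.01 29.99838799238205 [ 38.   4. -13.   0. -73.  61.]
call 0 full [0.019 0.163 0.002 0.059] fifth [0.0038 0.0326 0.0004 0.0118]
call 1 full [0.035 0.161 0.001 0.06 ] fifth [0.007  0.0322 0.0002 0.012 ]
call 2 full [0.049 0.156 0.002 0.059] fifth [0.0098 0.0312 0.0004 0.0118]
```

View pics/s2.png

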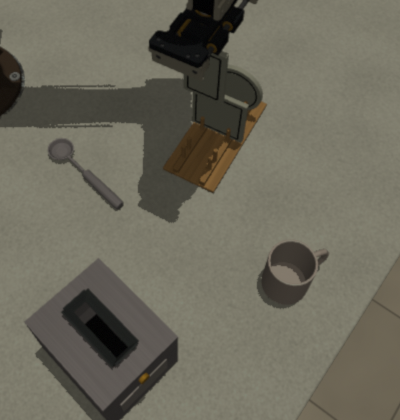

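The lid hangs in the gripper at about (205, 75). The square and round lids are still in the rack at about (220, 110).

Call:
send_rows --deltas '[[[0.003, 0.02, 0], 0.01], [[0.007, 0.05, 0], 0.02], [[0.011, 0.09, 0], 0.035], [[0.015, 0.128, 0], 0.047], [[0.019, 0.163, 0], 0.059]]'

```text
clock: 4.92
tool_pos: [0.5368, 0.0161, 0.3454]
orientation: [180.0, 0.1, 3.2]
force: [0.7, 0.8, -0.8]
opening: 0.0097
gripper_force: 30.0
```

Call:
send_rows --deltas '[[[0.007, 0.032, 0], 0.012], [[0.014, 0.064, 0], 0.024], [[0.021, 0.097, 0], 0.036], [[0.028, 0.129, 0], 0.048], [[0.035, 0.161, 0], 0.06]]'

```text
clock: 5.33
tool_pos: [0.5721, -0.1109, 0.3452]
orientation: [-180.0, 0.1, -2.3]
force: [0.7, 0.9, -0.3]
opening: 0.0097
gripper_force: 30.0
```

Call:
send_rows --deltas '[[[0.012, 0.038, 0], 0.015], [[0.024, 0.076, 0], 0.028], [[0.035, 0.11, 0], 0.042], [[0.044, 0.138, 0], 0.053], [[0.049, 0.156, 0], 0.059]]'

```text
clock: 5.75
tool_pos: [0.6067, -0.2379, 0.3446]
orientation: [-180.0, 0.2, -7.6]
force: [0.1, 1.0, -1.5]
opening: 0.01
gripper_force: 30.0
```

Call:
send_rows --deltas '[[[0, 0, 0], 0], [[0, 0, 0], 0], [[0, 0, 0], 0], [[0, 0, 0], 0], [[0, 0, 0], 0]]'

```text
clock: 6.17
tool_pos: [0.6067, -0.2347, 0.3468]
orientation: [-180.0, -0.0, -7.4]
force: [-0.6, 0.2, -0.7]
opening: 0.0099
gripper_force: 30.0
```

```bash
python3 m.py .6077 -.2359 .234 -7.5 1; python3 - <<'E'
from h import *
p=ctrl.snapshot("wrist");cv2.imwrite("pics/w2.png",p["color"][...,::-1])
E
```

```text
6.17 [ 0.6067 -0.2347  0.3468] [-1.7999e+02 -2.0000e-02 -7.4200e+00] 0.0099 29.99821901321411 [ -4.  17.   2.  -0. -76.  87.]
call 0 full [0.001 0.001 0.141 0.001] fifth [0.0002 0.0002 0.0282 0.0002]
```

View pics/w2.png

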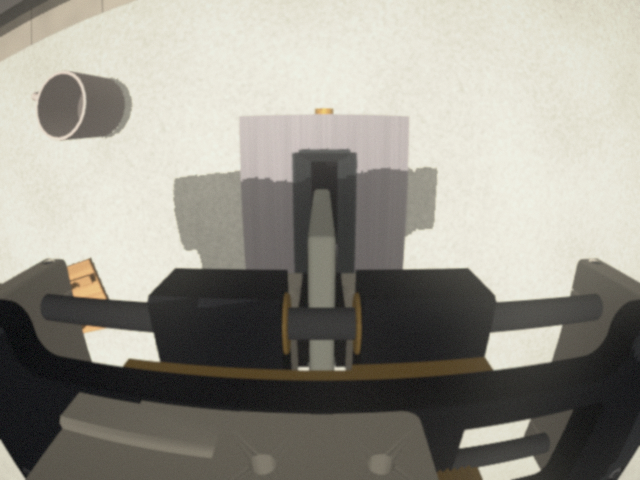

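Call:
send_rows --deltas '[[[0.001, 0.001, 0.015], 0], [[0.001, 0.001, 0.03], 0], [[0.001, 0.001, 0.045], 0], [[0.001, 0.001, 0.06], 0], [[0.001, 0.001, 0.07], 0]]'

```text
clock: 6.63
tool_pos: [0.6067, -0.2364, 0.2878]
orientation: [-180.0, 0.2, -7.5]
force: [0.2, 0.4, -0.3]
opening: 0.0098
gripper_force: 30.0
```

Call:
send_rows --deltas '[[[0, 0, 0.008], 0], [[0, 0, 0.016], 0], [[0, 0, 0.024], 0], [[0, 0, 0.032], 0], [[0, 0, 0.04], 0]]'

```text
clock: 7.05
tool_pos: [0.6076, -0.2367, 0.2582]
orientation: [180.0, -0.0, -7.5]
force: [-0.0, 0.0, -1.0]
opening: 0.01
gripper_force: 30.0
```

Call:
send_rows --deltas '[[[0, 0, 0.009], 0], [[0, 0, 0.018], 0], [[0, 0, 0.027], 0], [[0, 0, 0.034], 0], [[0, 0, 0.034], 0]]'

```text
clock: 7.47
tool_pos: [0.6069, -0.2365, 0.2297]
orientation: [-180.0, 0.1, -7.5]
force: [-0.3, -0.3, 0.4]
opening: 0.0103
gripper_force: 30.0
```

Call:
send_rows --deltas '[[[0, 0, 0], 0], [[0, 0, 0], 0], [[0, 0, 0], 0], [[0, 0, 0], 0], [[0, 0, 0], 0]]'

```text
clock: 7.88
tool_pos: [0.6076, -0.2367, 0.2318]
orientation: [-180.0, -0.0, -7.5]
force: [0.0, -0.5, -0.4]
opening: 0.0101
gripper_force: 30.0
```

Call:
send_rows --deltas '[[[0, 0, 0], 0], [[0, 0, 0], 0], [[0, 0, 0], 0], [[0, 0, 0], 0], [[0, 0, 0], 0]]' --gripper 0.6

```text
clock: 8.3
tool_pos: [0.6075, -0.2367, 0.2314]
orientation: [180.0, -0.0, -7.5]
force: [-0.9, -0.5, -0.0]
opening: 0.0376
gripper_force: 0.0
```

Call:
send_rows --deltas '[[[0, 0, -0.02], 0], [[0, 0, -0.06], 0], [[0, 0, -0.1], 0], [[0, 0, -0.14], 0], [[0, 0, -0.15], 0]]'

```text
clock: 8.72
tool_pos: [0.6088, -0.2374, 0.3577]
orientation: [179.9, -0.5, -7.5]
force: [1.7, -0.2, 0.3]
opening: 0.0525
gripper_force: 0.0
```

Call:
send_rows --deltas '[[[0, -0.03, 0], 0], [[0, -0.07, 0], 0], [[0, -0.12, 0], 0], [[0, -0.16, 0], 0], [[0, -0.18, 0], 0]]'

```text
clock: 9.13
tool_pos: [0.6265, -0.0908, 0.3514]
orientation: [-180.0, -0.0, -7.4]
force: [0.2, 0.2, -0.1]
opening: 0.0526
gripper_force: 0.0
```

```bash
python3 - <<'E'
from h import *
p=ctrl.snapshot("scene");cv2.imwrite("pics/s3.png",p["color"][60:480,130:530,::-1]);o=ctrl.get_obs();print(o["clock"],o["tool_pos"],o["opening"],o["gripper_force"])
E
```

```text
9.1833 [ 0.62688236 -0.08953769  0.35134733] 0.05283831894360258 0.0
```

View pics/s3.png

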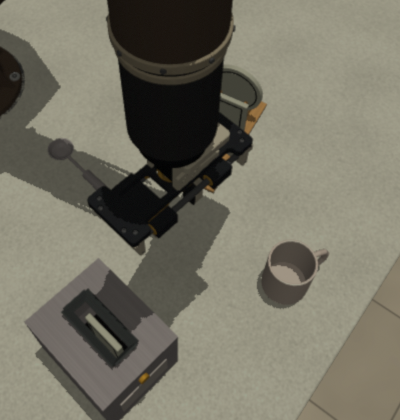

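A pale strip shows in the slot at about (102, 333). I'm checking whether that is the lid's top edge down inside the box or the lid stuck in the slot.

```bash
python3 - <<'E'
from h import *
p=ctrl.snapshot("scene");c=p["color"][300:480,130:330,::-1].copy()
a=np.radians(-7.5);ux=np.array([np.cos(a),np.sin(a),0])
im=cv2.resize(c,None,fx=4,fy=4,interpolation=cv2.INTER_CUBIC)
im=cv2.convertScaleAbs(im,alpha=1.6)[:600]
for z,col in((.119,(0,255,0)),(.145,(0,255,255)),(.199,(0,0,255))):
    q=proj(p,[np.array([.6077,-.2362,z])+s*.036*ux for s in(-1,1)]);q=((q-[130,300])*4).astype(int);cv2.line(im,tuple(map(int,q[0])),tuple(map(int,q[1])),col,1)
cv2.imwrite("pics/s4.png",im)
p=ctrl.snapshot("top");
for t in("lid","round_lid","square_lid"):
    for d in ctrl.cut_out(p,t)[:2]: print(t,d["conf"],np.array(d["xy"])*[640,480],d["pixels"].sum())
E
```

```text
lid 0.71 [459.072 211.392] 127
```

View pics/s4.png

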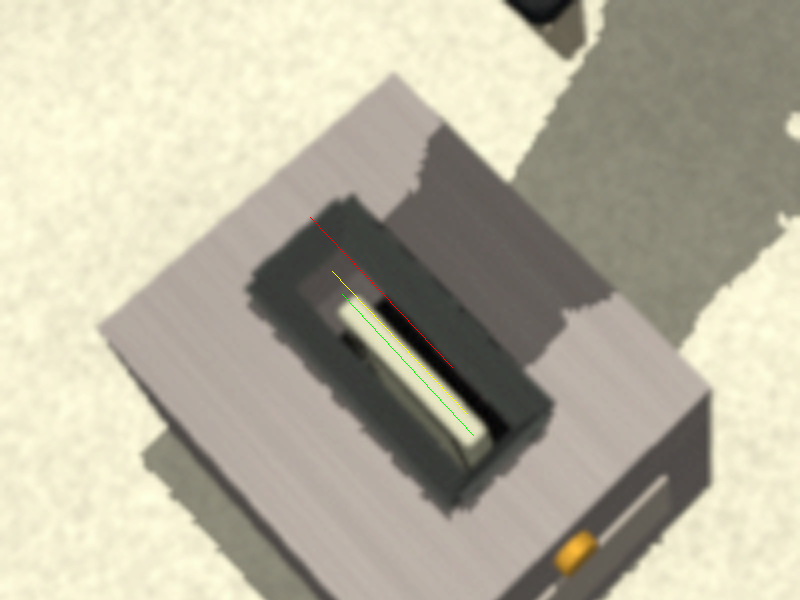

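The strip lies on the line for a top edge at z = 0.119 m, so the lid is standing on the box floor, wholly inside.

```bash
python3 -c "
from plant import ctrl
print(ctrl.close_job())"
```

```text
the job is handed in; nothing more can be done
None
```

The narrow lid was pushed about 46 mm into the slot while held, then released. The last picture shows it standing wholly inside the returns box. The round and square lids looked undisturbed in the rack after the lift, though the arm hid most of them in the last view; the job was handed in at about 9 s and returned no verdict.

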